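# Lock the spacer post in its cam clamp

### The job

One of the two cam clamps on the table has a white spacer post standing in its nest; the other is empty. Push the lever of the clamp with the post through its quarter turn, fully home against its stop, so that the cam closes on the post. Leave the post standing in its nest and the empty clamp's lever as it is.

Things in the scene. Friction and masses are not known exactly. Their poses are not given: they have to be found in the camera images.
- post_clamp: Cam clamp with the post, fixed to the table. Origin on the table under the lever's vertical pivot; z up, x from pivot to nest. Dark steel plate x -45 to 80, y -48 to 48, 10 mm thick; 44 mm square aluminium nest block, top 32 mm above the table, its pocket at x 45.5; stop pin 64 mm tall at x 16.5, y -40; cam and boss on the pivot up to 71 mm. The other clamp is alike but empty.
- post_lever (a joint): Its lever's angle, rad: 0 (open) points along the clamp's -x; grows counter-clockwise from above to the stop at 1.57 (locked, along -y). Starts at 0 to 0.25. Level arm with a black round grip 18 mm thick, 53 to 115 mm from the pivot, its axis 58 mm above the table. No spring, stays where left; about 2 N at the grip moves it.
- post_center (a point): Centre of the white nylon spacer post, 17 mm diameter, 60 mm tall, loose, standing 14 mm deep in the nest's pocket; 48 mm above the table. (A like post that stands free on the table is no part of the job.)
- empty_lever_grip (a point): Middle of the black grip of the empty clamp's lever, 85 mm from its pivot and 58 mm above the table. Leave this lever alone.

How it is judged:
At the end, for the whole second after the job is handed in: The lever of the clamp with the post is at rest within 11 degrees of its stop (above 1.37 rad); the post still stands in its nest (within 10 degrees of upright and 15 mm of where it was); the empty clamp's grip is within 20 mm of where it was (value of joint post_lever above 1.37 rad and velocity of joint post_lever between -0.05 and 0.05 rad/s and angle between post_center's own z axis and vertical below 0.175 rad and distance of post_center from where it was at the start of the episode below 0.015 m and distance of empty_lever_grip from where it was at the start of the episode below 0.02 m); the robot touches nothing.
It fails at once if the empty clamp's lever is moved by more than 20 mm (distance of empty_lever_grip from where it was at the start of the episode above 0.02 m).
It fails at once if the post is knocked out of its nest (distance of post_center from where it was at the start of the episode above 0.02 m or angle between post_center's own z axis and vertical above 0.3 rad).
It also fails if it takes over 32 s, if anything falls off the work surface, if the arm or the gripper's body presses on something with over 40 N, if the wrist force passes 120 N, or if a joint passes its speed limit or range.

### The arm

A 7-joint arm with a two-finger parallel gripper is mounted at the origin on a cart in front of the work surface, level with it; the furniture and walls round the work are solid. World frame = base frame: x ahead of the robot, y to its left, z up, the work surface at z = 0. Lengths are in m, angles in rad, forces in N, time in s.
With the tool pointing down it reaches from about 0.425 to 0.875 m from the base axis. Payload 4.7 kg.
Tool frame: the origin (TCP) lies at the very end of the fingers, on their centre line; the grasp point (between the pads) lies 19 mm behind it (grip_point_offset is the distance from the TCP to the grasp point, in m); x points along the fingers, z is the direction in which the jaws open and shut, and the axes are right-handed (so a half turn about x gives the same grasp; the last joint's range is limited). The gripper opens to 87 mm and grips with 3 to 60 N. Pads are 19 mm wide; open, the fingers measure 117 mm over their backs; the gripper's body (75 mm by 190 mm) begins 51 mm behind the grasp point.
Start: joints at [-1.251, 0.321, -0.07, 1.45, 0.023, 1.371, -0.057], TCP at [0.196, 0.62, 0.223] pointing down, gripper open.
Joint ranges: [-2.86, 2.86], [-0.3, 2.09], [-1.38, 1.24], [0.06, 2.45], [-1.56, 4.7], [0.09, 2.05], [-2.69, 2.69]. Speed limits (rad/s): [2.57, 2.57, 3.14, 3.14, 3.14, 3.14, 3.14].

### API

Orientations are given as a rotation vector (axis times angle).
In Python, from bench import get_state, get_image, calibration, close_job, grip_point_offset gives the robot as it stands.
- The arm moves only by the tool play_rows, never from a script. Its argument "targets" is a list of rows, each an object with "claw": the closure, from 0 (fully open) to 1 (shut); "linear": the shift along the tool's x, y, z as a fraction of full scale, a list of three; "rotation": the turn, a rotation vector about the tool's x, y, z as a fraction of full scale, a list of three. In form: [{"claw": claw, "linear": [x, y, z], "rotation": [wx, wy, wz]}, ...]. A call has 1 to 10 rows; each row shifts and turns the pose as measured when the row begins, along the tool's axes as they then stand; what a row does not reach is not made up. Full scale, the value 1, is 2.5 cm for a shift and 90 degrees for a turn. A row lasts 1/12 s, in which the tool goes at most 41.7 mm and 7.16 degrees, less where a joint would pass 70% of its speed; a pose out of reach is approached as far as the arm can. A call with a number of a shift or a turn outside -1 to 1 is refused whole. A call with a gripper value outside its range is refused whole. The fingers move at their own pace and stop on an object; "newtons" is the grip in N (left out, the last holds). Time passes only in rows, so rows that do not move let the fingers close. It gives the time, the measured TCP pose, the force and the opening at its end, in the units of the state.
- get_state(): the state, without advancing time (a new reading comes with each control period).
- get_image(name): name is "scene" or "side" or "wrist"; returns the picture (480x640x3 uint8, blue, green, red); there is no depth.
- calibration(name): a dict with "fx", "fy", "cx", "cy" (pixels), "rvec" (rotation vector, rad) and "tvec" (3), from world to camera coordinates, as OpenCV has them; the wrist camera has in their place "hand_eye" (4x4, takes a point from camera to tool coordinates, whose origin is the TCP and whose axes are the tool frame's). Camera axes: x right, y down, z forward; pixel columns grow to the right and rows downward; lengths in m; the calibration is good to about 2 mm. The wrist camera is an equidistant fisheye: a pixel r from the principal point sees the ray r / f radians off the axis. A picture is of the moment at which its call begins: read the wrist's pose just before it. calibration takes no time and is no camera call.
- close_job(): hands the job in, once; it reports no verdict.
The state is a dict: "time": time; "joint_positions": joint angles; "qd": joint speeds; "joint_torque": joint torques, N m; "position": TCP position; "tool_rot": TCP orientation; "ft_force": force on the tool from outside, world axes, zero at the start; "torque": the same for the moment, N m; "grip_width": opening from 0.0 (shut) to 1.0 (fully open).
Only numpy, scipy, OpenCV 4.12 (cv2) and the standard library are available. Lean on these libraries where they do the work, as an engineer would, in place of code of your own. Each camera call takes 0.05 s, during which the arm holds its last target. There are 200 camera calls.

## Working session

There is one attempt and no reset: what is moved stays moved. The work goes in short steps, Python scripts to look and compute and a tool call to move; the robot and the scene stay as the last step left them, time stands still between calls to the robot, and variables do not carry over. Pictures are saved under pics/ and viewed, about 8 in all and at most 12, crops included, and the job is handed in when it is done.

Besides the shell and the picture viewer there is one more tool, called in YAML: its name, and indented under it one key for each argument. play_rows: Moves the arm, as the interface text tells. Shift numbers are shares of 2.5 cm and turn numbers shares of 90 degrees, none past 1 either way. Its arguments: {"type":"object","properties":{"targets":{"type":"array"},"newtons":{"type":"number"}},"required":["targets"]}

```bash
mkdir -p pics; ls; python3 - <<'E'
from bench import *
import cv2
print(get_state(), grip_point_offset if not callable(grip_point_offset) else grip_point_offset())
for n in ("scene","side"):
    cv2.imwrite(f"pics/{n}0.png",get_image(n)); print(n,calibration(n))
print(calibration("wrist"))
E
```

```text
pics
{'time': 0.0, 'joint_positions': array([-1.25089307,  0.32176703, -0.07011582,  1.45165428,  0.0226237 ,
        1.37079741, -0.05687835]), 'qd': array([-0.00027507,  0.00012884, -0.00142732, -0.00185585, -0.00019067,
       -0.000173  ,  0.00137099]), 'joint_torque': array([-2.63482752e-04, -4.91284525e+01, -4.04180037e-01, -3.12524915e+01,
       -6.40406320e-02,  4.40571865e-02,  1.82085441e-04]), 'position': array([0.19556205, 0.61931337, 0.22150851]), 'tool_rot': array([-0.98228291,  1.33990817,  0.98033277]), 'ft_force': array([-0.15622825, -0.1899668 , -0.87155789]), 'torque': array([-0.04881681,  0.0455396 ,  0.02584776]), 'grip_width': 1.0019457450037947} 0.0187
scene {'fx': 571.2953824806689, 'fy': 571.2953824806689, 'cx': 323.815192185201, 'cy': 246.764348676097, 'rvec': array([ 2.11158217, -0.72867741,  0.33775525]), 'tvec': array([-0.42081258,  0.26413141,  0.62378659])}
side {'fx': 447.6344832195626, 'fy': 447.6344832195626, 'cx': 324.93955948493874, 'cy': 234.66059809650335, 'rvec': array([ 2.2121125 , -0.16185202,  0.09114857]), 'tvec': array([-0.52714458,  0.08319818,  0.81128691])}
{'fx': 371.64829954431775, 'fy': 371.64829954431775, 'cx': 319.1710338582936, 'cy': 239.62649191359347, 'hand_eye': array([[-6.31473690e-04, -2.87609453e-01,  9.57747568e-01,
        -1.61551887e-01],
       [-4.83516778e-04, -9.57747559e-01, -2.87609769e-01,
         7.93057178e-02],
       [ 9.99999684e-01, -6.44705020e-04,  4.65728390e-04,
         4.98703341e-04],
       [ 0.00000000e+00,  0.00000000e+00,  0.00000000e+00,
         1.00000000e+00]])}
```

View pics/scene0.png

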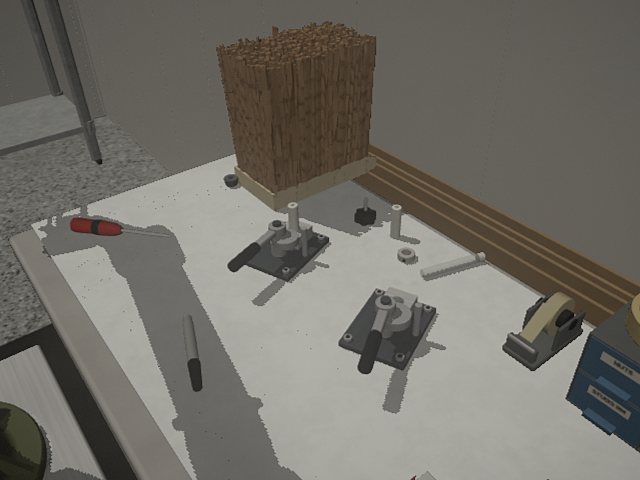

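View pics/side0.png

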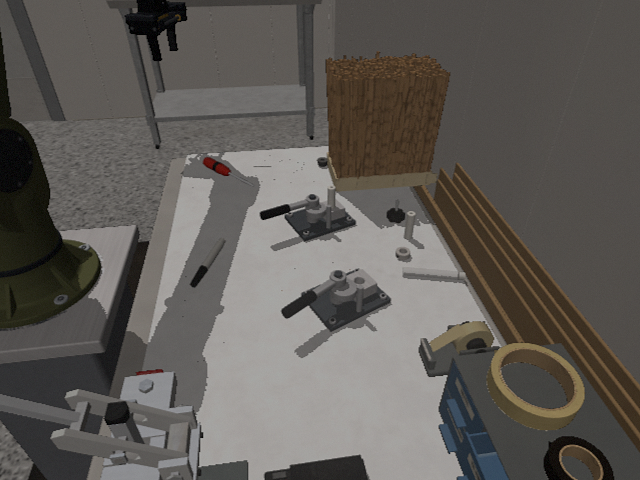

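The post stands in the far clamp: scene (293,215), side (331,200). The near clamp at scene (388,325) is empty. The free post is at scene (396,220). I'll enlarge the far clamp.

```bash
python3 - <<'E'
import cv2,numpy as np
a=cv2.imread('pics/scene0.png')[195:285,222:338]; b=cv2.imread('pics/side0.png')[175:245,250:366]
f=lambda i:cv2.resize(i,None,fx=5,fy=5,interpolation=cv2.INTER_CUBIC)
a=cv2.resize(a,None,fx=5,fy=3.5*90/90,interpolation=cv2.INTER_CUBIC) if 0 else f(a)
cv2.imwrite('pics/c1.png',a); cv2.imwrite('pics/c2.png',f(b))
E
```

```text
(no output)
```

View pics/c1.png

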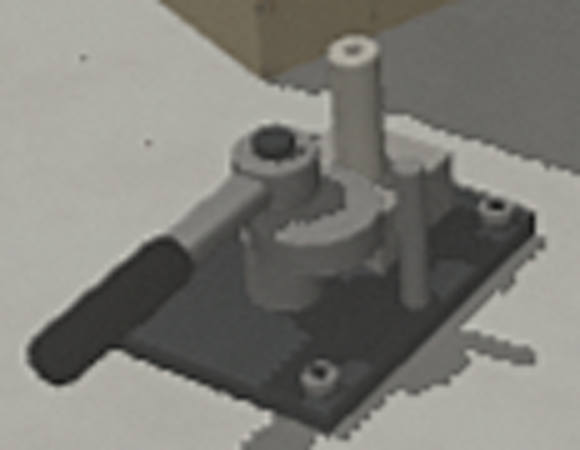

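View pics/c2.png

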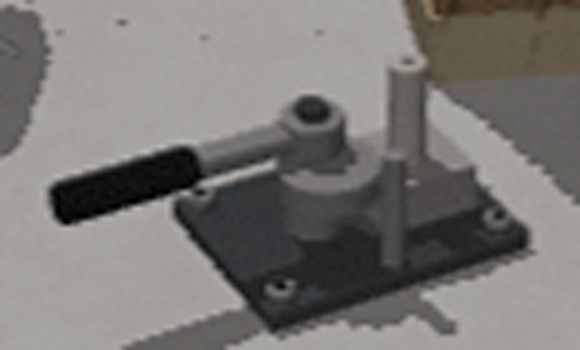

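```bash
cat > h.py <<'E'
from bench import *
import numpy as np, cv2
from scipy.optimize import least_squares
def proj(n,P):
    c=calibration(n); K=np.array([[c['fx'],0,c['cx']],[0,c['fy'],c['cy']],[0,0,1]])
    return cv2.projectPoints(np.array(P,float).reshape(-1,1,3),c['rvec'],c['tvec'],K,None)[0][:,0]
def model(p):
    x,y,a,t=p; c,s=np.cos(a),np.sin(a); l=lambda r:(-r*np.cos(t),-r*np.sin(t),.058)
    L=[(0,0,.071),(.0455,0,.078),(.0165,-.04,.064),l(.111),l(.056)]
    return [(x+c*u-s*v,y+s*u+c*v,z) for u,v,z in L]
E
python3 - <<'E'
from h import *
S=np.array([(276.6,223),(292.8,205),(303.6,228.6),(232.4,267),(256.4,246.6)])
D=np.array([(312.2,196.2),(331.6,187.8),(328.8,206),(263,215.6),(288,208.2)])
f=lambda p:np.r_[(proj('scene',model(p))-S).ravel(),(proj('side',model(p))-D).ravel()]
b=min((least_squares(f,[.6,.2,a,.1]) for a in (-2,-1,0,1,2,3)),key=lambda r:r.cost)
print(b.x,b.cost); print(b.fun.reshape(-1,2).round(1)); print(np.round(model(b.x),4))
st=get_state(); print(cv2.Rodrigues(st['tool_rot'])[0].round(3))
# empty clamp approx: pivot pixels
E
```

```text
[0.52110635 0.10581565 0.34952925 0.00834656] 3.940506749134189
[[ 0.6 -0.8]
 [ 0.8 -0.1]
 [ 0.8 -0.5]
 [ 0.8 -0.3]
 [-0.1  0.6]
 [-0.5 -0.7]
 [-0.5 -0.7]
 [-0.7 -0.3]
 [-1.2 -0.2]
 [-0.9 -0.2]]
[[0.5211 0.1058 0.071 ]
 [0.5639 0.1214 0.078 ]
 [0.5503 0.0739 0.064 ]
 [0.4171 0.0669 0.058 ]
 [0.4687 0.0862 0.058 ]]
[[-0.    -0.954  0.301]
 [-0.002  0.301  0.954]
 [-1.    -0.    -0.002]]
```

```bash
cat >> h.py <<'E'
def back(n,uv,z):
    c=calibration(n);R=cv2.Rodrigues(c['rvec'])[0];o=-R.T@c['tvec']
    d=R.T@np.array([(uv[0]-c['cx'])/c['fx'],(uv[1]-c['cy'])/c['fy'],1]);return o+d*(z-o[2])/d[2]
E
python3 - <<'E'
from h import *
for n,uv,z in [('scene',(277,206),0),('scene',(238,170),0),('scene',(376,160),0),('side',(332,188),0),('side',(436,183),0),
 ('scene',(386,299),.071),('scene',(368,365),.058),('scene',(378,320),.058),('side',(338,275),.071),('side',(292,308),.058),('scene',(403,295),.032)]:
    print(n,uv,back(n,uv,z).round(3))
E
```

```text
scene (277, 206) [0.605 0.241 0.   ]
scene (238, 170) [0.619 0.407 0.   ]
scene (376, 160) [0.866 0.257 0.   ]
side (332, 188) [0.587 0.245 0.   ]
side (436, 183) [0.845 0.234 0.   ]
scene (386, 299) [ 0.532 -0.134  0.071]
scene (368, 365) [ 0.447 -0.196  0.058]
scene (378, 320) [ 0.507 -0.147  0.058]
side (338, 275) [ 0.533 -0.14   0.071]
side (292, 308) [ 0.453 -0.19   0.058]
scene (403, 295) [ 0.588 -0.112  0.032]
```

play_rows:
  targets:
    - {"claw":1,"linear":[0,-0.74,-0.82],"rotation":[0,0,0]}
    - {"claw":1,"linear":[0,-0.74,-0.82],"rotation":[0,0,0]}
    - {"claw":1,"linear":[0,-0.74,-0.82],"rotation":[0,0,0]}
    - {"claw":1,"linear":[0,-0.74,-0.82],"rotation":[0,0,0]}
    - {"claw":1,"linear":[0,-0.74,-0.82],"rotation":[0,0,0]}
    - {"claw":1,"linear":[0,-0.74,-0.82],"rotation":[0,0,0]}
    - {"claw":1,"linear":[0,-0.74,-0.82],"rotation":[0,0,0]}
    - {"claw":1,"linear":[0,-0.74,-0.82],"rotation":[0,0,0]}
    - {"claw":1,"linear":[0,-0.74,-0.82],"rotation":[0,0,0]}
    - {"claw":1,"linear":[0,-0.74,-0.82],"rotation":[0,0,0]}
  newtons: 10

```text
time: 0.93
position: [0.3081, 0.3604, 0.2143]
tool_rot: [-0.994, 1.346, 0.991]
ft_force: [0.7, 0.3, 0.3]
grip_width: 0.326
```

play_rows:
  targets:
    - {"claw":1,"linear":[0,-0.74,-0.78],"rotation":[0,0,0]}
    - {"claw":1,"linear":[0,-0.74,-0.78],"rotation":[0,0,0]}
    - {"claw":1,"linear":[0,-0.74,-0.78],"rotation":[0,0,0]}
    - {"claw":1,"linear":[0,-0.74,-0.78],"rotation":[0,0,0]}
    - {"claw":1,"linear":[0,-0.74,-0.78],"rotation":[0,0,0]}
    - {"claw":1,"linear":[0,-0.74,-0.78],"rotation":[0,0,0]}
    - {"claw":1,"linear":[0,-0.74,-0.78],"rotation":[0,0,0]}
    - {"claw":1,"linear":[0,-0.74,-0.78],"rotation":[0,0,0]}
    - {"claw":1,"linear":[0,-0.74,-0.78],"rotation":[0,0,0]}
    - {"claw":1,"linear":[0,0,0],"rotation":[0,0,0]}

```text
time: 1.77
position: [0.4202, 0.1249, 0.2126]
tool_rot: [-0.99, 1.353, 0.985]
ft_force: [0.3, 0.8, 0.0]
grip_width: 0.008
```

play_rows:
  targets:
    - {"claw":1,"linear":[0,0,0],"rotation":[-0.075,0,0]}
    - {"claw":1,"linear":[0,0,0],"rotation":[-0.075,0,0]}
    - {"claw":1,"linear":[0,0,0],"rotation":[-0.075,0,0]}
    - {"claw":1,"linear":[0,0,0],"rotation":[-0.075,0,0]}
    - {"claw":1,"linear":[0,0,0],"rotation":[-0.075,0,0]}
    - {"claw":1,"linear":[0,0,0],"rotation":[0,0,0]}

```text
time: 2.27
position: [0.419, 0.1225, 0.2108]
tool_rot: [-1.433, 1.067, 1.443]
ft_force: [0.3, 1.2, -0.1]
grip_width: 0.007
```

```bash
cat >> h.py <<'E'
PV=np.array([.5211,.1058])
def rep(r=.085,off=.026,phi=None,z=.040):
    st=get_state();R=cv2.Rodrigues(st['tool_rot'])[0];p=st['position']
    print('t',st['time'],'pos',p.round(4),'F',st['ft_force'].round(1),'-z dir deg',np.degrees(np.arctan2(-R[1,2],-R[0,2]))%360,'j',st['joint_positions'].round(2))
    d=np.r_[p[:2]-PV,0]; print('rel pivot tool y,z mm',(R.T@d*1e3).round(1))
    if phi is not None:
        f=np.radians(phi);T=np.r_[PV+r*np.array([np.cos(f),np.sin(f)])-off*np.array([-np.sin(f),np.cos(f)]),z]
        print('target',T.round(4),'tool delta/25mm',(R.T@(T-p)/.025).round(2),'|T|',np.hypot(*T[:2]))
E
python3 -c "
from h import *;rep(phi=200,off=.038)"
```

```text
t 2.2667 pos [0.419  0.1225 0.2108] F [ 0.3  1.2 -0.1] -z dir deg 287.71895322073476 j [-0.81 -0.14  0.42  1.96  0.07  1.33  1.47]
rel pivot tool y,z mm [ 1.4 92.2 47. ]
target [0.4282 0.1124 0.04  ] tool delta/25mm [ 6.83 -0.36 -0.45] |T| 0.4427441439269255
```

play_rows:
  targets:
    - {"claw":1,"linear":[0.8,-0.18,-0.2],"rotation":[0,0,0]}
    - {"claw":1,"linear":[0.8,-0.18,-0.2],"rotation":[0,0,0]}
    - {"claw":1,"linear":[0.8,0,0],"rotation":[0,0,0]}
    - {"claw":1,"linear":[0.8,0,0],"rotation":[0,0,0]}
    - {"claw":1,"linear":[0.8,0,0],"rotation":[0,0,0]}
    - {"claw":1,"linear":[0.8,0,0],"rotation":[0,0,0]}
    - {"claw":1,"linear":[0.7,0,0],"rotation":[0,0,0]}
    - {"claw":1,"linear":[0.6,0,0],"rotation":[0,0,0]}
    - {"claw":1,"linear":[0.3,0,0],"rotation":[0,0,0]}
    - {"claw":1,"linear":[0,0,0],"rotation":[0,0,0]}

```text
time: 3.1
position: [0.4272, 0.1169, 0.0438]
tool_rot: [-1.409, 1.083, 1.42]
ft_force: [-1.2, 0.5, 0.1]
grip_width: 0.009
```

```bash
python3 -c "
from h import *;rep(phi=200,off=.024)
a=get_image('scene')[180:300,200:360];b=get_image('side')[150:270,230:390]
cv2.imwrite('pics/d1.png',cv2.resize(np.hstack([a,b]),None,fx=2.5,fy=2.5,interpolation=cv2.INTER_CUBIC))"
```

```text
t 3.1 pos [0.4272 0.1169 0.0438] F [-1.2  0.5  0.1] -z dir deg 285.8865620483304 j [-0.78  0.07  0.47  2.14 -0.03  0.95  1.55]
rel pivot tool y,z mm [ 1.3 87.2 36.4]
target [0.433  0.0993 0.04  ] tool delta/25mm [ 0.16 -0.03 -0.74] |T| 0.44425328256413155
```

View pics/d1.png

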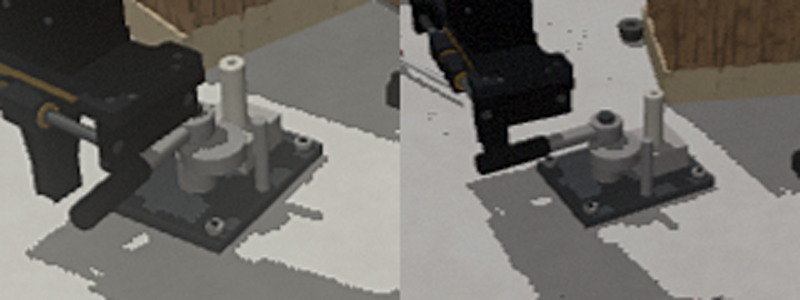

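```bash
cat >> h.py <<'E'
def plan(phis,offs,drot,r=.085):
    st=get_state();R=cv2.Rodrigues(st['tool_rot'])[0];p=st['position'].copy()
    for f,o in zip(phis,offs):
        f=np.radians(f);T=np.r_[PV+r*np.array([np.cos(f),np.sin(f)])-o*np.array([-np.sin(f),np.cos(f)]),.042]
        print(f"{np.degrees(f):.0f}",(R.T@(T-p)/.025).round(2)); p=T; R=R@cv2.Rodrigues(np.array([-np.radians(drot),0,0]))[0]
E
python3 -c "
from h import *
plan(np.r_[200,200,np.arange(205,246,5)],np.r_[.03,.024,np.linspace(.024,.021,9)],3)"
```

```text
200 [ 0.14  0.04 -0.51]
200 [ 0.   -0.   -0.24]
205 [ 0.    0.08 -0.3 ]
210 [ 0.    0.07 -0.31]
215 [ 0.    0.06 -0.32]
220 [ 0.    0.04 -0.32]
225 [ 0.    0.03 -0.32]
230 [-0.    0.02 -0.32]
235 [-0.    0.01 -0.32]
240 [-0.   -0.01 -0.32]
245 [-0.   -0.02 -0.32]
```

play_rows:
  targets:
    - {"claw":1,"linear":[0.1,0.04,-0.5],"rotation":[-0.033,0,0]}
    - {"claw":1,"linear":[0,0,-0.26],"rotation":[-0.033,0,0]}
    - {"claw":1,"linear":[0,0.08,-0.32],"rotation":[-0.033,0,0]}
    - {"claw":1,"linear":[0,0.07,-0.33],"rotation":[-0.033,0,0]}
    - {"claw":1,"linear":[0,0.06,-0.34],"rotation":[-0.033,0,0]}
    - {"claw":1,"linear":[0,0.04,-0.34],"rotation":[-0.033,0,0]}
    - {"claw":1,"linear":[0,0.03,-0.34],"rotation":[-0.033,0,0]}

```text
time: 3.78
position: [0.4493, 0.0646, 0.05]
tool_rot: [-1.668, 0.824, 1.681]
ft_force: [-2.5, 1.8, -2.3]
grip_width: 0.005
```

```bash
python3 -c "
from h import *;rep(phi=225,off=.022)
plan(np.arange(225,266,5),np.full(9,.021),3)"
```

```text
t 3.7833 pos [0.4493 0.0646 0.05  ] F [-2.5  1.8 -2.3] -z dir deg 307.63062645074586 j [-0.69  0.07  0.51  2.13 -0.05  0.96  2.08]
rel pivot tool y,z mm [ 0.3 82.  11.2]
target [0.4454 0.0613 0.04  ] tool delta/25mm [ 0.4   0.2  -0.01] |T| 0.4496312437705236
225 [ 0.32  0.2  -0.05]
230 [-0.    0.04 -0.3 ]
235 [-0.    0.03 -0.3 ]
240 [-0.    0.02 -0.31]
245 [-0.    0.01 -0.31]
250 [-0.   -0.01 -0.31]
255 [-0.   -0.02 -0.31]
260 [-0.   -0.03 -0.3 ]
265 [-0.   -0.04 -0.3 ]
```

```bash
python3 -c "
from h import *
plan(np.arange(228,275,5),np.full(10,.021),1.5)"
```

```text
228 [ 0.32  0.21 -0.24]
233 [-0.    0.01 -0.31]
238 [-0.   -0.01 -0.31]
243 [-0.   -0.02 -0.3 ]
248 [-0.   -0.04 -0.3 ]
253 [-0.   -0.06 -0.3 ]
258 [-0.   -0.08 -0.3 ]
263 [-0.   -0.1  -0.29]
268 [-0.   -0.11 -0.28]
273 [-0.   -0.13 -0.28]
```

play_rows:
  targets:
    - {"claw":1,"linear":[0.3,0.2,-0.24],"rotation":[-0.016,0,0]}
    - {"claw":1,"linear":[0.1,0.03,-0.33],"rotation":[-0.016,0,0]}
    - {"claw":1,"linear":[0.1,0,-0.33],"rotation":[-0.016,0,0]}
    - {"claw":1,"linear":[0.05,-0.02,-0.32],"rotation":[-0.016,0,0]}
    - {"claw":1,"linear":[0.05,-0.04,-0.32],"rotation":[-0.016,0,0]}
    - {"claw":1,"linear":[0.05,-0.06,-0.32],"rotation":[-0.016,0,0]}

```text
time: 4.28
position: [0.481, 0.0336, 0.0409]
tool_rot: [-1.768, 0.691, 1.781]
ft_force: [-1.5, 3.0, 1.0]
grip_width: 0.006
```

```bash
python3 -c "
from h import *;rep(phi=255,off=.022)
plan(np.arange(255,300,5),np.full(9,.021),1.5)
a=get_image('scene')[180:300,200:360];b=get_image('side')[150:270,230:390]
cv2.imwrite('pics/d2.png',cv2.resize(np.hstack([a,b]),None,fx=2.5,fy=2.5,interpolation=cv2.INTER_CUBIC))"
```

```text
t 4.2833 pos [0.481  0.0336 0.0409] F [-1.5  3.   1. ] -z dir deg 316.66279895858173 j [-0.61  0.15  0.54  2.07 -0.12  0.94  2.37]
rel pivot tool y,z mm [ -1.1  80.  -20.4]
target [0.4779 0.0294 0.04  ] tool delta/25mm [ 0.03  0.21 -0.02] |T| 0.47875299063623905
255 [-0.05  0.19 -0.06]
260 [-0.   -0.08 -0.29]
265 [-0.   -0.1  -0.29]
270 [-0.   -0.12 -0.28]
275 [-0.   -0.13 -0.27]
280 [-0.   -0.15 -0.27]
285 [-0.   -0.17 -0.26]
290 [-0.   -0.18 -0.25]
295 [ 0.   -0.2  -0.23]
```

View pics/d2.png

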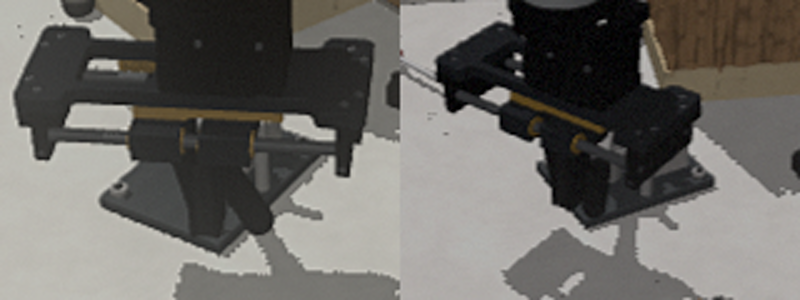

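```bash
python3 -c "
from h import *
plan(np.arange(260,300,5),np.full(9,.02),0)"
```

```text
260 [-0.05  0.08 -0.33]
265 [-0.   -0.12 -0.28]
270 [-0.   -0.14 -0.27]
275 [-0.   -0.16 -0.26]
280 [-0.   -0.19 -0.24]
285 [ 0.   -0.21 -0.22]
290 [ 0.   -0.23 -0.2 ]
295 [ 0.   -0.24 -0.18]
```

play_rows:
  targets:
    - {"claw":1,"linear":[0,0.08,-0.33],"rotation":[0,0,0]}
    - {"claw":1,"linear":[0,-0.12,-0.3],"rotation":[0,0,0]}
    - {"claw":1,"linear":[0,-0.14,-0.29],"rotation":[0,0,0]}
    - {"claw":1,"linear":[0,-0.17,-0.27],"rotation":[0,0,0]}
    - {"claw":1,"linear":[0,-0.2,-0.25],"rotation":[0,0,0]}

```text
time: 4.8
position: [0.5174, 0.0191, 0.0417]
tool_rot: [-1.762, 0.693, 1.781]
ft_force: [-2.4, 1.3, 0.2]
grip_width: 0.01
```

```bash
python3 -c "
from h import *;rep(phi=290,off=.019)
plan(np.arange(284,300,3),np.full(9,.019),0)"
```

```text
t 4.8 pos [0.5174 0.0191 0.0417] F [-2.4  1.3  0.2] -z dir deg 316.4693957755956 j [-0.57  0.23  0.55  1.99 -0.17  0.96  2.45]
rel pivot tool y,z mm [ -1.6  65.4 -57. ]
target [0.5323 0.0194 0.04  ] tool delta/25mm [ 0.07 -0.42 -0.42] |T| 0.5326719570587801
284 [-0.01 -0.15 -0.18]
287 [-0.   -0.13 -0.13]
290 [-0.   -0.14 -0.12]
293 [-0.   -0.14 -0.11]
296 [ 0.   -0.15 -0.1 ]
299 [ 0.   -0.16 -0.1 ]
```

Approaching the stop: small steps, watching the force.

play_rows:
  targets:
    - {"claw":1,"linear":[0,-0.18,-0.18],"rotation":[0,0,0]}
    - {"claw":1,"linear":[0,-0.15,-0.14],"rotation":[0,0,0]}
    - {"claw":1,"linear":[0,-0.15,-0.12],"rotation":[0,0,0]}

```text
time: 5.05
position: [0.532, 0.0191, 0.0407]
tool_rot: [-1.755, 0.699, 1.791]
ft_force: [-21.4, -1.0, 15.6]
grip_width: 0.003
```

play_rows:
  targets:
    - {"claw":1,"linear":[0,-0.14,-0.11],"rotation":[0,0,0]}
    - {"claw":1,"linear":[0,-0.14,-0.11],"rotation":[0,0,0]}

```text
time: 5.22
position: [0.5315, 0.0182, 0.0393]
tool_rot: [-1.737, 0.711, 1.814]
ft_force: [-14.0, -1.6, 12.3]
grip_width: 0.005
```

play_rows:
  targets:
    - {"claw":1,"linear":[0,-0.14,-0.1],"rotation":[0,0,0]}

```text
time: 5.3
position: [0.5314, 0.0179, 0.0388]
tool_rot: [-1.729, 0.716, 1.825]
ft_force: [-14.7, -1.5, 11.9]
grip_width: 0.005
```

```bash
python3 -c "
from h import *;rep(phi=290,off=.019)"
```

```text
t 5.3 pos [0.5314 0.0179 0.0388] F [-14.7  -1.5  11.9] -z dir deg 316.32077484255115 j [-0.54  0.3   0.54  1.92 -0.2   1.02  2.47]
rel pivot tool y,z mm [ -1.7  56.5 -68.1]
target [0.5323 0.0194 0.04  ] tool delta/25mm [-0.05 -0.07  0.02] |T| 0.5326719570587801
```

play_rows:
  targets:
    - {"claw":1,"linear":[0,0.4,0.2],"rotation":[0,0,0]}
    - {"claw":1,"linear":[0,0.7,0.35],"rotation":[0,0,0]}
    - {"claw":1,"linear":[0,0.7,0.35],"rotation":[0,0,0]}
    - {"claw":1,"linear":[-0.9,0,0],"rotation":[0,0,0]}
    - {"claw":1,"linear":[-0.9,0,0],"rotation":[0,0,0]}
    - {"claw":1,"linear":[-0.9,0,0],"rotation":[0,0,0]}
    - {"claw":1,"linear":[-0.9,0,0],"rotation":[0,0,0]}
    - {"claw":1,"linear":[-0.9,0,0],"rotation":[0,0,0]}
    - {"claw":1,"linear":[-0.9,0,0],"rotation":[0,0,0]}
    - {"claw":1,"linear":[0,0,0],"rotation":[0,0,0]}

```text
time: 6.13
position: [0.4973, -0.0066, 0.1826]
tool_rot: [-1.74, 0.725, 1.808]
ft_force: [0.2, 0.7, 0.5]
grip_width: 0.007
```

```bash
python3 -c "
from h import *;rep()
a=get_image('scene')[180:300,200:360];b=get_image('side')[150:270,230:390]
cv2.imwrite('pics/d3.png',cv2.resize(np.hstack([a,b]),None,fx=2.5,fy=2.5,interpolation=cv2.INTER_CUBIC))"
```

```text
t 6.1333 pos [ 0.4973 -0.0066  0.1826] F [0.2 0.7 0.5] -z dir deg 316.0120465329881 j [-0.59  0.04  0.58  1.87 -0.03  1.28  2.37]
rel pivot tool y,z mm [  0.3  97.4 -60.9]
```

View pics/d3.png

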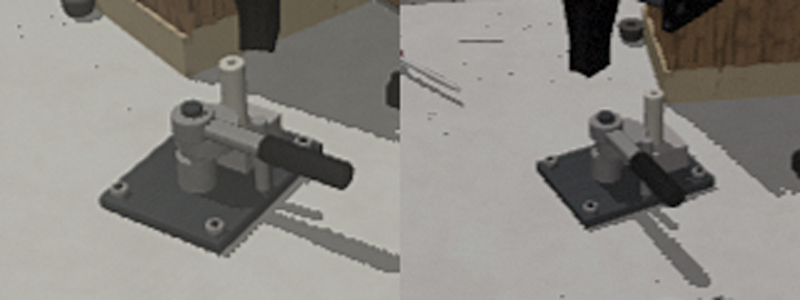

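```bash
python3 -c "
from h import *
for n,uv in [('scene',(337,249.5)),('scene',(306,239.5)),('side',(501,229)),('side',(488.5,216.5))]:
    uv=(uv[0]-240+0,uv[1]) if n=='side' else uv
for n,uv in [('scene',(337,249.5)),('scene',(306,239.5)),('side',(230+(676-400)/2.5,150+198/2.5)),('side',(230+(640-400)/2.5,150+162/2.5))]:
    d=back(n,uv,.058)[:2]-PV; print(n,np.hypot(*d).round(3),np.radians(np.degrees(np.arctan2(d[1],d[0]))%360-200.03).round(3))
a=cv2.imread('pics/scene0.png');b=get_image('scene');s=np.s_[280:400,330:445]
print('empty clamp diff',cv2.absdiff(a[s],b[s]).max(), cv2.absdiff(a[s],b[s]).mean())"
```

```text
scene 0.109 1.59
scene 0.054 1.559
side 0.113 1.592
side 0.059 1.597
empty clamp diff 74 9.59512077294686
```

Lever measures 1.56–1.60 rad, so it is home. The picture difference at the empty clamp could be the arm's shadow, so I'll look.

```bash
python3 -c "
from h import *
s=np.s_[270:410,320:450]
cv2.imwrite('pics/e.png',cv2.resize(np.hstack([cv2.imread('pics/scene0.png')[s],get_image('scene')[s]]),None,fx=3,fy=3))"
```

```text
(no output)
```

View pics/e.png

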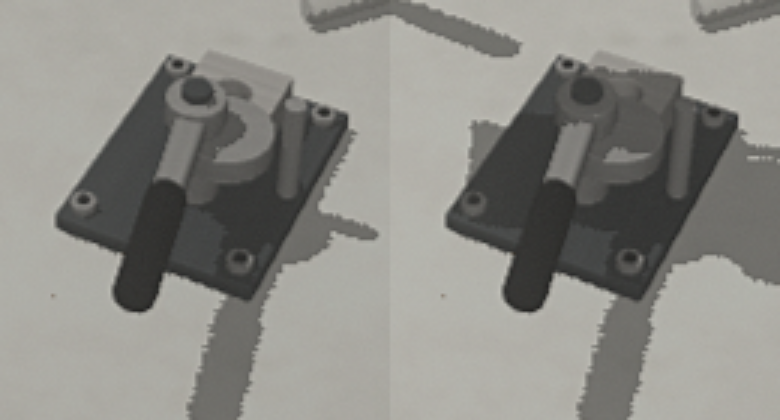

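The empty clamp's lever is unmoved; the only difference is the arm's shadow. Handing in.

```bash
python3 -c "
from bench import *;print(close_job())"
```

```text
the job is handed in; nothing more can be done
None
```

I pushed the far clamp's lever, the one with the post, through its quarter turn with closed fingers until it stalled at its stop. I then backed off, raised the tool clear and handed the job in at about 6.3 s. No verdict is reported.

- **Lever:** four image measurements after release gave 1.56–1.60 rad, against the stop at 1.57. I did not measure its speed separately.
- **Push force:** the wrist force rose to about 26 N at the stop and fell to about 1 N once the tool was clear. It included an upward part of 12–16 N on the tool that I did not explain.
- **Post:** it stands upright in the nest, with its top at the same scene pixel as before, to within reading error.
- **Empty clamp:** an automatic picture difference there came out large. Viewed side by side, the lever is unmoved and the change is the arm's shadow.

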